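# Rotate the stain bottles in the gravity lane

### The job

Take the oldest stain bottle, the one at the front of the sloped lane against the blue stop, and stand it upright in the shallow blue tray; then load the new black-capped bottle into the lane from above as the last in the row, between the third bottle and the orange follower, pushing the follower back uphill with the new bottle itself and keeping the gripper off it (it slides down again by its own weight). In the end the lane holds three bottles again, standing square on the glide in one closed row against the front stop with the follower resting on the new one. Do not drop or tip over any bottle, and do not disturb the other things on the desk.

Things in the scene. Friction and masses are not known exactly. Their poses are not given: they have to be found in the camera images.
- lane: Gravity-feed bottle lane, fixed to the desk, base 250 x 90 mm. Origin on the desk under its middle; x uphill along the lane, away from the blue front stop; z up. Clear side walls 22 mm high above the slippery glide, 50 mm apart inside, 60 mm outside; front stop 28 mm high. Bottles slide down to the stop by themselves.
- glide_foot (a point): Lower end of the glide, mid-width, at the front stop's inner face: lane-frame (-0.115, 0, 0.040). The glide climbs at 0.21 rad, so a point u up it is (0.978 u, 0, 0.208 u) further in the lane frame. Bottles stand square to the glide (caps lean 12 degrees to the stop) at u = 0.023, 0.069, 0.115; three fill the lane.
- follower (a joint): Orange follower plate across the lane behind the last bottle: slide in m, growing uphill, 0 at the start (front face at u = 0.139), range -0.11 to 0.042. Weighs 0.9 kg and slides down onto the row by itself with about 1.7 N (damping 15 N s/m); it stays back only while held. Fully back there is still no room for a fourth bottle.
- follower_face (a point): Point at the foot of the follower's front (downhill) face, mid-width, on the glide; moves with it. The plate is 36 mm wide, 6 mm thick, its top edge 130 mm above the glide, 45 mm higher than the bottles, in the way of a gripper body that does not lean back from it; its foot and steel weight trail 54 mm uphill behind the face, up to 33 mm high.
- bottle_a: The oldest bottle: first in the lane, against the front stop. Origin at the centre of its underside, z along its axis to the cap. Body a cylinder 46 mm in diameter up to 76 mm, black cap 28 mm in diameter above, 85 mm tall in all; 0.08 to 0.16 kg.
- bottle_b: Second bottle in the lane at the start. Origin at the centre of its underside, z along its axis to the cap. Body a cylinder 46 mm in diameter up to 76 mm, black cap 28 mm in diameter above, 85 mm tall in all; 0.08 to 0.16 kg.
- bottle_c: Third bottle in the lane at the start, the follower resting on it. Origin at the centre of its underside, z along its axis to the cap. Body a cylinder 46 mm in diameter up to 76 mm, black cap 28 mm in diameter above, 85 mm tall in all; 0.08 to 0.16 kg.
- bottle_new: The new bottle, alike, standing alone upright on the desk beside the lane (the tray stands on the other side; either may be left or right). Origin at the centre of its underside, z along its axis to the cap. Body a cylinder 46 mm in diameter up to 76 mm, black cap 28 mm in diameter above, 85 mm tall in all; 0.08 to 0.16 kg.
- tray: Shallow blue tray, fixed, 120 x 120 mm, wall 4 mm thick and 18 mm high, inner floor 4 mm above the desk; origin at the centre of its underside.
- buffer_bottle: Bystander: blue-capped reagent bottle, 56 mm across, 103 mm tall, upright. Origin at the centre of its underside.
- water_bottle: Bystander: white-capped reagent bottle, 60 mm across, 129 mm tall, upright. Origin at the centre of its underside.
- notebook: Bystander: dark blue notebook, 105 x 152 x 14 mm, lying. Origin at the centre of its underside.
- timer: Bystander: white bench timer, 37 x 64 x 60 mm. Origin at the centre of its underside.
- tip_box: Bystander: blue pipette tip box with clear lid, 90 x 120 x 67 mm. Origin at the centre of its underside.
- petri_dish: Bystander: amber petri dish, 90 mm across. Origin at the centre of its underside.
- mouse: Bystander: black computer mouse, 116 x 62 x 34 mm. Origin at the centre of its underside.
Not all that is in view belongs to the job. Leave any purple or turquoise look-alike of the bottle_c alone.

How it is judged:
On the way, in this order (a step that is already met when the one before it is completed fails the run):
1. the oldest bottle stands upright in the tray, let go (x of bottle_a in the frame of tray between -0.04 and 0.04 m and y of bottle_a in the frame of tray between -0.04 and 0.04 m and z of bottle_a in the frame of tray between -0.001 and 0.009 m and angle between bottle_a's own z axis and vertical below 0.08 rad and linear speed of bottle_a below 0.02 m/s and contact force between the fingers and bottle_a below 0.1 N), for 0.2 s.
2. the new bottle stands in the lane as the last of the row, let go (x of bottle_new in the frame of lane between -0.0109 and 0.0071 m and y of bottle_new in the frame of lane between -0.007 and 0.007 m and z of bottle_new in the frame of lane between 0.0581 and 0.0701 m and angle between bottle_new's own z axis and vertical between 0.13 and 0.29 rad and contact force between the fingers and bottle_new below 0.1 N), for 0.2 s.
At the end, for the whole second after the job is handed in: Oldest bottle upright (0.08 rad) on the tray floor within 40 mm of its centre along each side; second, third, new bottle in this order within 7, 8, 9 mm of the first, second, third place in the lane, square to the glide (0.08 rad); follower slide within 7 mm of 0; all at rest (x of bottle_a in the frame of tray between -0.04 and 0.04 m and y of bottle_a in the frame of tray between -0.04 and 0.04 m and z of bottle_a in the frame of tray between -0.001 and 0.009 m and angle between bottle_a's own z axis and vertical below 0.08 rad and linear speed of each of bottle_a, bottle_b, bottle_c, bottle_new below 0.02 m/s and x of bottle_b in the frame of lane between -0.0993 and -0.0853 m and y of bottle_b in the frame of lane between -0.007 and 0.007 m and z of bottle_b in the frame of lane between 0.0388 and 0.0508 m and angle between bottle_b's own z axis and vertical between 0.13 and 0.29 rad and x of bottle_c in the frame of lane between -0.0551 and -0.0391 m and y of bottle_c in the frame of lane between -0.007 and 0.007 m and z of bottle_c in the frame of lane between 0.0485 and 0.0605 m and angle between bottle_c's own z axis and vertical between 0.13 and 0.29 rad and x of bottle_new in the frame of lane between -0.0109 and 0.0071 m and y of bottle_new in the frame of lane between -0.007 and 0.007 m and z of bottle_new in the frame of lane between 0.0581 and 0.0701 m and angle between bottle_new's own z axis and vertical between 0.13 and 0.29 rad and value of joint follower between -0.007 and 0.007 m); the robot touches nothing.
It fails at once if the robot itself (arm, gripper body or fingers) pushes on the follower with more than 1.5 N (contact force between any of the arm, the fingers and follower above 1.5 N).
It fails at once if a bottle is tipped over (angle between any of bottle_a, bottle_b, bottle_c, bottle_new's own z axis and vertical above 0.9 rad).
It fails at once if the oldest or the new bottle is dropped (falls freely at more than 0.6 m/s out of the fingers) ((contact force between the fingers and bottle_a below 0.1 N and linear speed of bottle_a above 0.6 m/s) or (contact force between the fingers and bottle_new below 0.1 N and linear speed of bottle_new above 0.6 m/s)).
It fails at once if a bystander is moved more than 30 mm (distance of any of buffer_bottle, water_bottle, notebook, timer, tip_box, petri_dish, mouse from where it was at the start of the episode above 0.03 m).
It also fails if it takes over 61 s, if anything falls off the work surface, if the arm or the gripper's body presses on something with over 40 N, if the wrist force passes 120 N, or if a joint passes its speed limit or range.

### The arm

A 6-joint arm with a two-finger parallel gripper is mounted at the origin on a cart in front of the work surface, level with it; the furniture and walls round the work are solid. World frame = base frame: x ahead of the robot, y to its left, z up, the work surface at z = 0. Lengths are in m, angles in rad, forces in N, time in s.
With the tool pointing down it reaches from about 0.275 to 0.85 m from the base axis. Payload 5.2 kg.
Tool frame: the origin (TCP) lies at the very end of the fingers, on their centre line; the grasp point (between the pads) lies 19 mm behind it (ctrl.pinch_z is the distance from the TCP to the grasp point, in m); z points along the fingers, y is the line along which they close (so a half turn about z gives the same grasp; the last joint's range is limited). The gripper opens to 85 mm and grips with 20 to 120 N. Pads are 22 mm wide; open, the fingers measure 114 mm over their backs; the gripper's body (76 mm by 85 mm) begins 54 mm behind the grasp point. The pads swing forward as they close: fully open they stand 13 mm farther back than shut.
Start: joints at [-1.51, 0.259, 1.535, -0, 1.348, -0.203], TCP at [0.143, -0.531, 0.231] pointing down, gripper open.
Joint ranges: [-3.14, 3.14], [-0.91, 2.08], [0.19, 2.58], [-1.22, 4.36], [0.22, 2.71], [-3.12, 3.12]. Speed limits (rad/s): [2.57, 2.57, 3.14, 3.14, 3.14, 3.14].

### API

Orientations are given as a unit quaternion [w, x, y, z].
In Python, from rig import sensors, vision, ctrl gives the robot as it stands.
- The arm moves only by the shell command python3 -m inch 'ROWS'. ROWS is JSON, one flat list of numbers, 7 for each row, row after row: the shift along the tool's x, y, z in mm, then the turn, a rotation vector about the tool's x, y, z in rad, then the opening, from 0 (shut) to 1 (fully open). In form: [x, y, z, wx, wy, wz, grip, x, y, z, wx, wy, wz, grip, ...]. A call has 1 to 12 rows; each row is the pose to reach, as a shift and turn from the pose commanded when the call began, along the tool's axes at that moment; what a row does not reach only later rows make up. A row lasts 1/8 s, in which the tool goes at most 62.5 mm and 10.7 degrees, less where a joint would pass 70% of its speed; a pose out of reach is approached as far as the arm can. A call with a gripper value outside its range is refused whole. The fingers move at their own pace and stop on an object; the grip force is fixed at half the most. Time passes only in rows, so rows that repeat a pose let the fingers close. It gives the time, the measured TCP pose, the force, the opening and the grip force at its end, in the units of the state.
- sensors.observe(): the state, without advancing time (a new reading comes with each control period).
- vision.capture(name): name is "scene" or "top" or "wrist"; returns a dict with "color" (400x640x3 uint8, red, green, blue), "K" (3x3 intrinsics, pixels), "rvec" (rotation vector, rad) and "tvec" (3), from world to camera coordinates, as OpenCV has them. Camera axes: x right, y down, z forward; pixel columns grow to the right and rows downward; lengths in m; the calibration is good to about 2 mm. A picture is of the moment at which its call begins. There is no depth.
- ctrl.sign_off(): hands the job in; it is judged then, once.
The state is a dict: "clock": time; "joint_positions": joint angles; "joint_velocities": joint speeds; "joint_efforts": joint torques, N m; "eef_pos": TCP position; "eef_rot": TCP orientation; "force": force on the tool from outside, world axes, zero at the start; "moment": the same for the moment, N m; "gripper_width": finger opening in m; "finger_force": force on a finger pad.
Only numpy, scipy, OpenCV 4.12 (cv2) and the standard library are available. Lean on these libraries where they do the work, as an engineer would, in place of code of your own. Each camera call takes 0.05 s, during which the arm holds its last target. There are 200 camera calls.

## Working session

There is one attempt and no reset: what is moved stays moved. The work goes in short steps, Python scripts to look and compute and a shell command to move; the robot and the scene stay as the last step left them, time stands still between calls to the robot, and variables do not carry over. Pictures are saved under pics/ and viewed, at most 10 in all, crops included, and the job is handed in when it is done.

```bash
ls; mkdir -p pics
python3 - <<'E'
from rig import sensors, vision, ctrl
import cv2
for n in ("scene","top"):
    c=vision.capture(n); cv2.imwrite(f"pics/{n}0.png",c["color"][:,:,::-1]); print(n,c["K"].tolist(),c["rvec"],c["tvec"])
s=sensors.observe();print(s["clock"],s["eef_pos"],s["eef_rot"],s["gripper_width"],ctrl.pinch_z)
E
```

```text
pics
scene [[374.9289708912608, 0.0, 319.62923626076866], [0.0, 374.9289708912608, 200.11372124327264], [0.0, 0.0, 1.0]] [ 1.31166891 -2.31629785  0.88096059] [0.32779021 0.44589862 1.05738048]
top [[464.54145585600065, 0.0, 323.8679203688647], [0.0, 464.54145585600065, 197.54101263696077], [0.0, 0.0, 1.0]] [ 2.00272287 -2.03041206  0.39725022] [0.00859492 0.61265171 1.72404642]
0.1 [ 0.14339126 -0.53050031  0.23057365] [-7.94334414e-04  9.91314598e-01  1.31509447e-01  4.55454832e-05] 0.08499884104529955 0.0187
```

View pics/scene0.png

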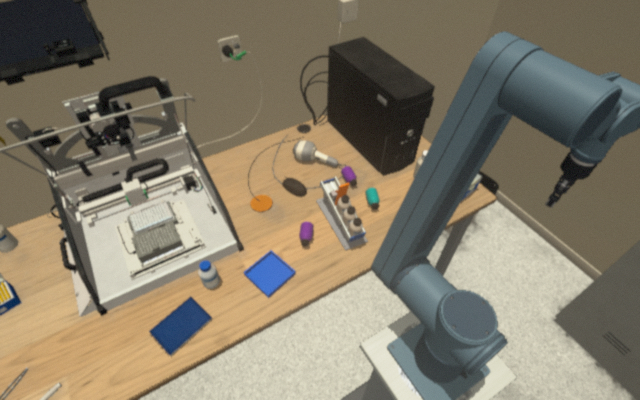

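View pics/top0.png

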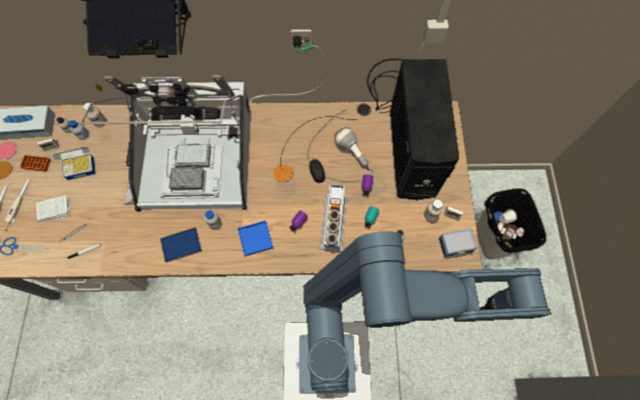

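The scene image shows the lane at about (345,212), the tray at (270,273), and purple or turquoise decoys at (307,231), (348,175) and (372,197). In the top image the lane is at (333,217) and the tray at (255,238). The new bottle is probably behind the arm, near (400,235). I'll crop in on that.

Run:
```python
import cv2,numpy as np
a=cv2.imread("pics/top0.png")[165:265,225:425]; b=cv2.imread("pics/scene0.png")[150:250,300:500]
f=lambda i:cv2.resize(i,None,fx=4,fy=3,interpolation=cv2.INTER_CUBIC)
cv2.imwrite("pics/crop1.png",np.vstack([f(a),f(b)]))
```

```text
(no output)
```

View pics/crop1.png

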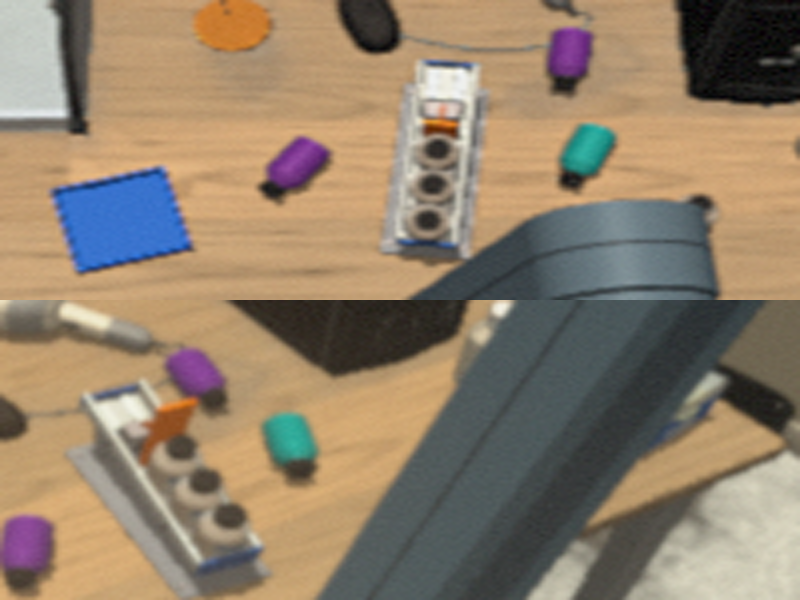

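The crop shows the lane caps at a (429,220), b (433,184) and c (438,149), with the follower at (440,125). The black cap behind the arm at (703,205), full-image (400.5,233), is the new bottle. The purple (295,165; 570,55) and turquoise (588,150) lying bottles are look-alikes, so I'll leave them alone. The oldest bottle is the one nearest the blue stop, at (429,220).

```bash
cat > h.py <<'E'
import numpy as np,cv2
from scipy.optimize import least_squares
from scipy.spatial.transform import Rotation as R
def cam(c): return c["K"],cv2.Rodrigues(np.array(c["rvec"],float))[0],np.array(c["tvec"],float).ravel()
def ray(c,px,z):
    K,M,t=cam(c); d=M.T@np.linalg.solve(K,[px[0],px[1],1]); o=-M.T@t
    return o+d*(z-o[2])/d[2]
def proj(c,P):
    return cv2.projectPoints(np.array(P,float).reshape(-1,3),np.array(c["rvec"],float),np.array(c["tvec"],float),c["K"],None)[0][:,0]
def glide(u,h,y=0): return np.array([-.115+.978*u-.208*h,y,.040+.208*u+.978*h])
def lane2w(L,p): 
    c,s=np.cos(L[2]),np.sin(L[2]); p=np.asarray(p); return np.array([L[0]+c*p[0]-s*p[1],L[1]+s*p[0]+c*p[1],p[2]])
def toolR(yaw,lean):
    # tool z: down and forward along yaw (leaning back by lean); tool x = horizontal-ish forward, y = closing
    zt=np.array([np.sin(lean)*np.cos(yaw),np.sin(lean)*np.sin(yaw),-np.cos(lean)])
    yt=np.array([np.sin(yaw),-np.cos(yaw),0]); xt=np.cross(yt,zt)
    return np.column_stack([xt,yt,zt])
def rel(s,p,Rm):
    q=np.array(s["eef_rot"]); R0=R.from_quat(q[[1,2,3,0]]).as_matrix()
    d=R0.T@(np.array(p)-s["eef_pos"])*1000; w=R.from_matrix(R0.T@Rm).as_rotvec()
    return np.round(d,1),np.round(w,3)
E
python3 - <<'E'
from h import *
from rig import vision
c=vision.capture("top"); s=vision.capture("scene")
T=lambda p:(225+p[0]/4,165+p[1]/3)
S=lambda p:(300+p[0]/4,150+(p[1]-300)/3)
capsT=[(429,220),(433,184),(438,149)]; capsS=[(230,515),(205,480),(180,448)]
U=[.023,.069,.115]
def f(L):
    P=[lane2w(L,glide(u,.085)) for u in U]
    return np.r_[(proj(c,P)-[T(p) for p in capsT]).ravel(),(proj(s,P)-[S(p) for p in capsS]).ravel()]
r=least_squares(f,[.4,0,0]);print("lane",r.x.round(4),r.fun.round(1))
print("base corners",[ray(c,T(p),0.01).round(3)[:2] for p in [(382,250),(468,257),(488,92),(412,85)]])
q=[(52,192),(163,168),(190,247),(80,272)]
W=np.array([ray(c,T(p),.018) for p in q]);print("tray",W.round(3),W.mean(0).round(4))
print("new",ray(c,(400.5,233),.085).round(3))
E
```

```text
lane [ 0.5486 -0.038  -0.1075] [-0.8  0.5 -0.7  0.5 -0.9  0.3  0.4 -0.8  0.3 -0.7  0.4 -1.2]
base corners [array([0.435, 0.016]), array([ 0.424, -0.071]), array([ 0.663, -0.099]), array([ 0.675, -0.019])]
tray [[0.519 0.352 0.018]
 [0.552 0.239 0.018]
 [0.44  0.209 0.018]
 [0.407 0.318 0.018]] [0.4792 0.2793 0.018 ]
new [ 0.472 -0.299  0.085]
```

```bash
cat > go.py <<'E'
from h import *
from rig import sensors
L=[.5486,-.038,-.1075]
def tgt(u,h,lean,dy=0,L=L):
    # grasp point at glide (u,h) ; tool lean
    g=lane2w(L,glide(u,h,dy)); Rm=toolR(L[2],lean); return g+Rm[:,2]*.0187,Rm
def show(p,Rm): print(*rel(sensors.observe(),p,Rm),"tcp",np.round(p,3))
E
python3 - <<'E'
from go import *
show(*tgt(.023,.15,.21))
E
```

```text
[ 407.9 -413.3   58.2] [-0.04   0.208  0.37 ] tcp [ 0.429 -0.025  0.173]
```

```bash
python3 -m inch '[408,-413,0,-0.04,0.208,0.37,1,408,-413,0,-0.04,0.208,0.37,1,408,-413,0,-0.04,0.208,0.37,1,408,-413,0,-0.04,0.208,0.37,1,408,-413,0,-0.04,0.208,0.37,1,408,-413,0,-0.04,0.208,0.37,1,408,-413,0,-0.04,0.208,0.37,1,408,-413,0,-0.04,0.208,0.37,1,408,-413,20,-0.04,0.208,0.37,1,408,-413,58,-0.04,0.208,0.37,1,408,-413,58,-0.04,0.208,0.37,1,408,-413,58,-0.04,0.208,0.37,1]'
python3 - <<'E'
from h import *
from go import *
from rig import vision
c=vision.capture("wrist");s=vision.capture("scene");t=vision.capture("top")
w=c["color"][:,:,::-1].copy()
st=sensors.observe(); print(st["eef_pos"],st["clock"]); show(*tgt(.023,.15,.21))
f=lambda i:cv2.resize(i,(400,225),interpolation=cv2.INTER_CUBIC)
b=s["color"][150:262,380:580][:,:,::-1]; d=t["color"][165:277,330:530][:,:,::-1]
cv2.imwrite("pics/w1.png",np.vstack([cv2.resize(w,(800,375))if 0 else cv2.resize(w,(600,375)).copy() if 0 else cv2.copyMakeBorder(cv2.resize(w,(592,370)),0,0,0,208,0),np.hstack([f(b),f(d)])]))
cv2.imwrite("pics/w1raw.png",w)
E
```

```text
clock: 1.7
eef_pos: [0.43, -0.0265, 0.1742]
eef_rot: [0.006, 0.993, -0.053, 0.105]
force: [0.5, -0.7, 0.3]
gripper_width: 0.0855
finger_force: 0.0
[ 0.43041963 -0.02739389  0.1748476 ] 1.85
[-1.5 -2.1  1.4] [ 0.002 -0.003 -0.002] tcp [ 0.429 -0.025  0.173]
```

View pics/w1.png

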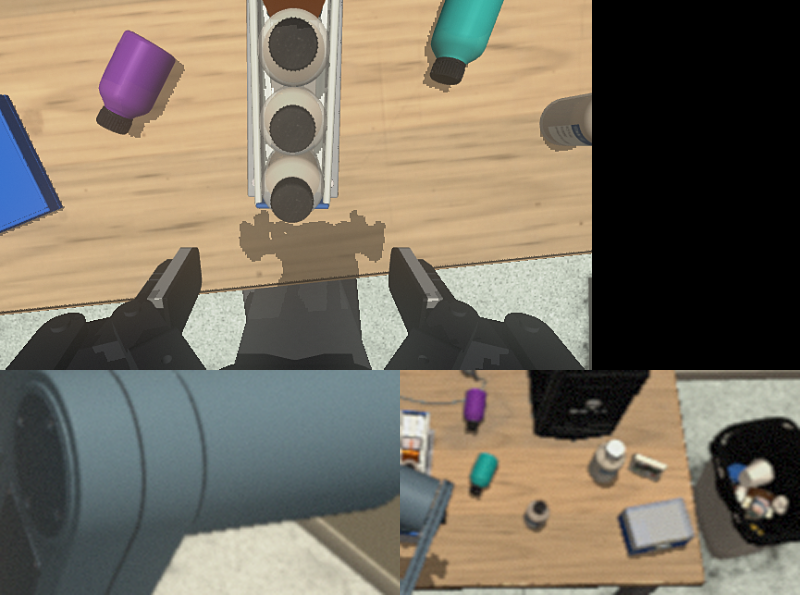

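The wrist view shows caps a, b and c at (292,200), (292,127) and (292,43), with the lane centred between the fingers. In the top inset the new bottle's cap is at (540,508), full-image (399.8,234). I'll refit the lane from the wrist view.

Run:
```python
from go import *
from rig import vision
c=vision.capture("wrist");t=vision.capture("top")
k=640/592
caps=np.array([(292,200),(293,128),(293,43)])*k
P=lambda L:[lane2w(L,glide(u,.085)) for u in (.023,.069,.115)]
r=least_squares(lambda L:(proj(c,P(L))-caps).ravel(),L);print("lane from wrist caps",r.x.round(4),r.fun.round(1))
# outer wall top edges: left (248,100)/(247,20), right (340,100),(342,20) -> walls ±30mm at h=.022
E=np.array([(248,120),(341,100)])*k
for p in E:
    K,M,tv=cam(c); d=M.T@np.linalg.solve(K,[*p,1]); o=-M.T@tv
    # plane lane glide h=.022
    n=lane2w([0,0,r.x[2]],[-.208,0,.978]); p0=lane2w(r.x,glide(0,.022)); q=o+d*(n@(p0-o))/(n@d)
    cc,ss=np.cos(r.x[2]),np.sin(r.x[2]); v=q-[r.x[0],r.x[1],0]; print("lane-y of edge",(-ss*v[0]+cc*v[1]).round(4))
print("new",ray(t,(399.8,234),.085).round(4))
s=sensors.observe();print(s["eef_pos"],s["clock"])
show(*tgt(.023,.054,.21,L=r.x))
```

```text
lane from wrist caps [ 0.5563 -0.0407 -0.1177] [ 0.2  1.5 -0.4 -0.3  0.2 -1. ]
lane-y of edge 0.0345
lane-y of edge -0.036
new [ 0.4682 -0.2958  0.085 ]
[ 0.43015774 -0.02715533  0.17450404] 1.95
[ 6.3 -1.3 98.8] [-0.    -0.003  0.008] tcp [ 0.457 -0.029  0.079]
```

```bash
python3 -m inch '[5,-1.5,40,0,0,0,1,5,-1.5,70,0,0,0,1,5,-1.5,98,0,0,0,1,5,-1.5,98,0,0,0,1,5,-1.5,98,0,0,0,1]'
python3 - <<'E'
from go import *
from rig import vision
c=vision.capture("wrist"); cv2.imwrite("pics/w2.png",c["color"][:,:,::-1])
for X in ([.5486,-.038,-.1075],[.553,-.040,-.112],[.5563,-.0407,-.1177]):
    print(proj(c,[lane2w(X,glide(u,.085)) for u in (.023,.069,.115)]).round(0).tolist())
show(*tgt(.023,.054,.21,L=[.553,-.040,-.112]))
E
```

```text
clock: 2.58
eef_pos: [0.4555, -0.0278, 0.0795]
eef_rot: [0.006, 0.993, -0.054, 0.106]
force: [0.0, 0.3, 0.9]
gripper_width: 0.0857
finger_force: 0.0
[[319.0, 367.0], [319.0, 237.0], [320.0, 63.0]]
[[323.0, 353.0], [324.0, 221.0], [325.0, 43.0]]
[[322.0, 343.0], [324.0, 209.0], [326.0, 29.0]]
[-1.9  1.3  0.1] [ 0.001 -0.003  0.004] tcp [ 0.454 -0.029  0.079]
```

View pics/w2.png

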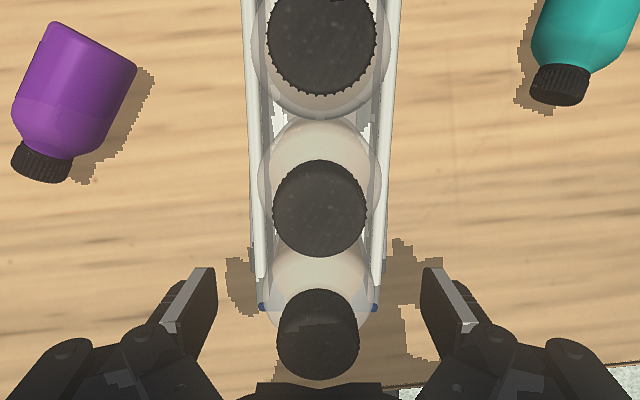

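Caps are at a (318,338), b (319,210) and c (322,43). The finger gap is centred at column 318, so I'm closing on bottle a.

```bash
python3 -m inch '[0,0,0,0,0,0,0,0,0,0,0,0,0,0,0,0,0,0,0,0,0,0,0,0,0,0,0,0,0,0,0,0,0,0,0,0,0,0,0,0,0,0]'
python3 - <<'E'
from go import *
from rig import vision
c=vision.capture("wrist");caps=np.array([(318,338),(319,210),(322,43)])
P=lambda L:[lane2w(L,glide(u,.085)) for u in (.023,.069,.115)]
# camera pose differed by nothing but settle; fit
r=least_squares(lambda L:(proj(c,P(L))-caps).ravel(),L);print(r.x.round(4),r.fun.round(1))
E
```

```text
clock: 3.38
eef_pos: [0.4553, -0.0273, 0.0795]
eef_rot: [0.006, 0.993, -0.053, 0.106]
force: [-3.6, 0.3, 8.0]
gripper_width: 0.0449
finger_force: 60.0
[ 0.555  -0.039  -0.1193] [-0.4  9.3  0.5  3.4 -0.1 -9.1]
```

```bash
python3 -m inch '[0,0,-8,0,0,0,0,0,0,-18,0,0,0,0,0,0,-30,0,0,0,0,0,0,-42,0,0,0,0,0,0,-54,0,0,0,0,0,0,-66,0,0,0,0,0,0,-78,0,0,0,0,0,0,-90,0,0,0,0,0,0,-102,0,0,0,0,0,0,-115,0,0,0,0,0,0,-130,0,0,0,0,0,0,-130,0,0,0,0]'
python3 - <<'E'
from go import *
from rig import vision
t=vision.capture("top");s=vision.capture("scene")
f=lambda i:cv2.resize(i[:,:,::-1],(800,300),interpolation=cv2.INTER_CUBIC)
cv2.imwrite("pics/l1.png",np.vstack([f(t["color"][165:265,225:425]),f(s["color"][150:250,250:450])]))
# tray pose: upright, grasp height .054 above floor .004 ; tray centre
yaw=-.0
for yaw in (0,.4):
    Rm=toolR(yaw,0); show(np.array([.479,.279,.004+.054-.0187+.06]),Rm)
E
```

```text
clock: 4.92
eef_pos: [0.429, -0.0246, 0.2073]
eef_rot: [0.007, 0.993, -0.053, 0.107]
force: [0.5, 0.9, -1.2]
gripper_width: 0.0448
finger_force: 61.7
[  -4.7 -307.   107.6] [ 0.012 -0.211 -0.107] tcp [0.479 0.279 0.099]
[  -4.7 -307.   107.6] [ 0.055 -0.206 -0.506] tcp [0.479 0.279 0.099]
```

View pics/l1.png

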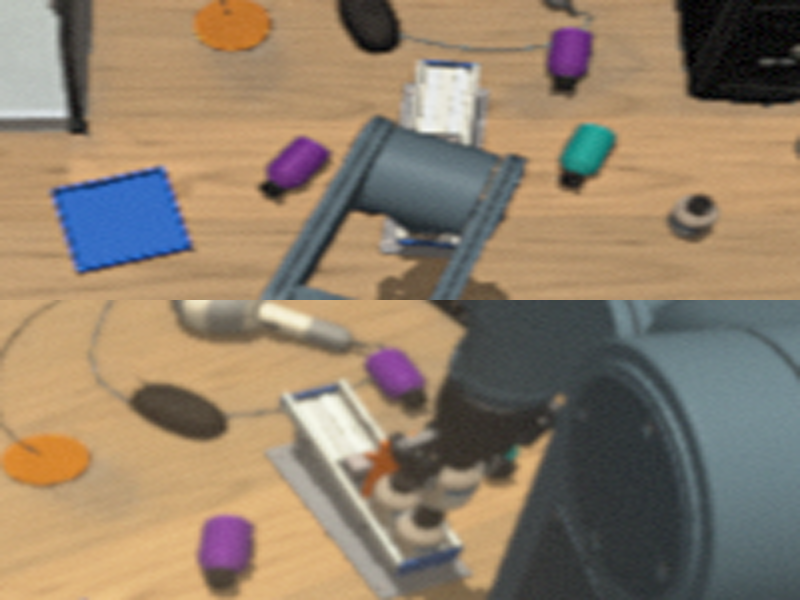

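Bottles b and c slid down with the follower, and bottle a is in the gripper. The new bottle's cap is at (699,206) in the crop. Next I'll go above the tray.

```bash
python3 -m inch '[0,-50,0,0,0,0,0,0,-100,0,0,0,0,0,0,-150,0,0,0,0,0,0,-200,0,0,-0.1,-0.05,0,-5,-250,20,0.012,-0.211,-0.107,0,-5,-290,50,0.012,-0.211,-0.107,0,-5,-307,80,0.012,-0.211,-0.107,0,-5,-307,108,0.012,-0.211,-0.107,0,-5,-307,108,0.012,-0.211,-0.107,0,-5,-307,108,0.012,-0.211,-0.107,0]'
python3 - <<'E'
from go import *
from rig import vision
t=vision.capture("top");s=vision.capture("scene");w=vision.capture("wrist")
f=lambda i:cv2.resize(i[:,:,::-1],(400,200),interpolation=cv2.INTER_CUBIC)
cv2.imwrite("pics/t1.png",np.vstack([np.hstack([f(t["color"][180:280,175:375]),f(s["color"][190:290,200:400])]),cv2.copyMakeBorder(cv2.resize(w["color"][:,:,::-1],(640,400)),0,0,0,160,0)]))
show(np.array([.479,.279,.004+.054-.0187]),toolR(0,0))
E
```

```text
clock: 6.28
eef_pos: [0.4788, 0.279, 0.0991]
eef_rot: [0.0, 1.0, -0.0, -0.0]
force: [-0.1, -0.0, 0.0]
gripper_width: 0.0449
finger_force: 62.1
[-0.4  0.2 60.8] [-0.001 -0.002 -0.001] tcp [0.479 0.279 0.039]
```

View pics/t1.png

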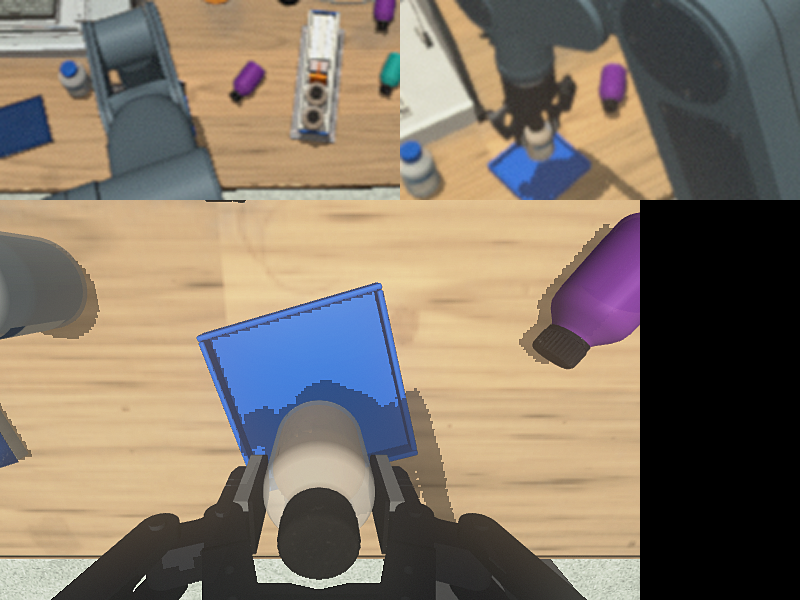

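The wrist view shows the tray's far corners at (200,137) and (381,86) and the right near corner at about (415,253). The bottle is held upright.

Run:
```python
from go import *
from rig import vision
w=vision.capture("wrist")
q=[ray(w,p,.018) for p in [(200,137),(381,86),(415,253)]];print(np.round(q,3)); print("centre",((q[0]+q[2])/2).round(4), np.linalg.norm(q[0]-q[1]),np.linalg.norm(q[1]-q[2]))
```

```text
[[0.527 0.354 0.018]
 [0.558 0.241 0.018]
 [0.446 0.211 0.018]]
centre [0.4864 0.2826 0.018 ] 0.11635893227401808 0.11573247059941555
```

```bash
python3 -m inch '[5,-2,20,0,0,0,0,5,-2,40,0,0,0,0,5,-2,52,0,0,0,0,5,-2,56,0,0,0,0,5,-2,58,0,0,0,0,5,-2,58,0,0,0,0]'
```

```text
clock: 7.22
eef_pos: [0.4839, 0.2812, 0.0412]
eef_rot: [-0.0, 1.0, -0.0, 0.0]
force: [0.2, -0.6, -2.1]
gripper_width: 0.0449
finger_force: 62.1
```

```bash
python3 -m inch '[0,0,1,0,0,0,0,0,0,1,0,0,0,0]'; python3 -m inch '[0,0,1,0,0,0,0,0,0,1,0,0,0,0]';python3 -m inch '[0,0,1,0,0,0,0,0,0,1,0,0,0,0]'
```

```text
clock: 7.48
eef_pos: [0.4836, 0.2811, 0.0399]
eef_rot: [0.0, 1.0, -0.0, -0.0]
force: [-0.7, -0.7, -1.4]
gripper_width: 0.0449
finger_force: 62.1
clock: 7.72
eef_pos: [0.4837, 0.2811, 0.0395]
eef_rot: [-0.0, 1.0, -0.0, 0.0]
force: [-2.7, -1.2, 5.9]
gripper_width: 0.0446
finger_force: 62.8
clock: 7.98
eef_pos: [0.4838, 0.2811, 0.0394]
eef_rot: [-0.0, 1.0, -0.0, 0.0]
force: [-3.6, -1.9, 13.1]
gripper_width: 0.0451
finger_force: 63.5
```

```bash
python3 -m inch '[0,0,-1.5,0,0,0,0,0,0,-1.5,0,0,0,0.8,0,0,-1.5,0,0,0,1,0,0,-1.5,0,0,0,1,0,0,-1.5,0,0,0,1,0,0,-30,0,0,0,1,0,0,-75,0,0,0,1,0,0,-130,0,0,0,1,0,0,-130,0,0,0,1]'
python3 - <<'E'
from go import *
from rig import vision
t=vision.capture("top");s=vision.capture("scene");w=vision.capture("wrist")
f=lambda i:cv2.resize(i[:,:,::-1],(400,200),interpolation=cv2.INTER_CUBIC)
cv2.imwrite("pics/t2.png",np.vstack([np.hstack([f(t["color"][180:280,175:375]),f(s["color"][190:290,200:400])]),cv2.resize(w["color"][:,:,::-1],(800,400))]))
N=np.array([.468,-.296,0])
lean=np.radians(25)
for yaw in (-.115,-.4,-.55):
    Rm=toolR(yaw,lean); g=N+[0,0,.060]; show(g+Rm[:,2]*(.0187)-Rm[:,2]*.1,Rm)
E
```

```text
clock: 9.1
eef_pos: [0.4866, 0.2822, 0.1727]
eef_rot: [-0.002, 1.0, 0.0, 0.004]
force: [-0.4, 0.7, -0.5]
gripper_width: 0.0855
finger_force: 0.0
[-48.9 572.9  33.7] [-0.024  0.438  0.113] tcp [ 0.434 -0.292  0.134]
[-46.4 563.4  33.6] [-0.086  0.432  0.394] tcp [ 0.436 -0.283  0.134]
[-44.1 558.9  33.6] [-0.119  0.427  0.541] tcp [ 0.439 -0.278  0.134]
```

View pics/t2.png

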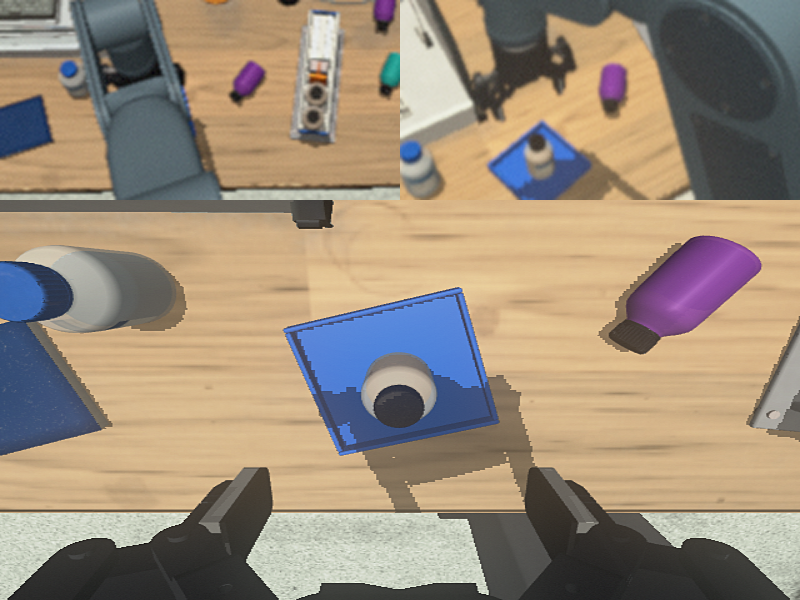

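Bottle a stands upright near the tray centre, with its cap at (398,405) in the wrist view. Next I'll go over to the new bottle with the tool leaned 25°.

```bash
python3 -m inch '[-5,60,-30,0,0,0,1,-10,120,-30,0,0,0,1,-20,180,-30,0,0,0,1,-25,240,-30,0,0,0,1,-30,300,-30,0,0.1,0.03,1,-35,360,-30,0,0.2,0.06,1,-49,420,-30,-0.024,0.3,0.113,1,-49,480,-20,-0.024,0.438,0.113,1,-49,540,0,-0.024,0.438,0.113,1,-49,573,0,-0.024,0.438,0.113,1,-49,573,0,-0.024,0.438,0.113,1,-49,573,0,-0.024,0.438,0.113,1]'
python3 - <<'E'
from go import *
from rig import vision
w=vision.capture("wrist");cv2.imwrite("pics/n1.png",w["color"][:,:,::-1])
N=np.array([.468,-.296,0]);print(proj(w,[N+[0,0,.085],N]).round(0))
s=sensors.observe();print(s["eef_pos"],s["joint_positions"])
E
```

```text
clock: 10.75
eef_pos: [0.4337, -0.2906, 0.1661]
eef_rot: [0.01, 0.975, -0.057, 0.216]
force: [0.2, 0.4, -0.1]
gripper_width: 0.0855
finger_force: 0.0
[[321. 209.]
 [321. 216.]]
[ 0.43398352 -0.29013098  0.16652152] [-1.04943391  0.07966865  2.01976849  0.47909323  0.83486331  0.34809214]
```

View pics/n1.png

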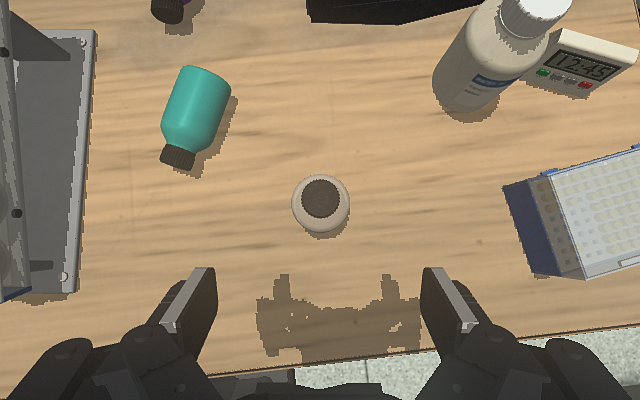

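The new bottle's cap is at (320,198), 11 px farther out than predicted.

Run:
```python
from go import *
from rig import vision
w=vision.capture("wrist")
N=ray(w,(320,198),.085);print(N.round(4));N[2]=0;N[0]-=.0015
Rm=toolR(-.115,np.radians(25)); 
show(N+[0,0,.060]+Rm[:,2]*(.0187),Rm); show(N+[0,0,.060]+Rm[:,2]*(.0187-.04),Rm)
```

```text
[ 0.476  -0.2957  0.085 ]
[ -8.5   1.4 132.8] [-0.003 -0.     0.   ] tcp [ 0.482 -0.297  0.043]
[-8.5  1.3 92.8] [-0.003 -0.     0.   ] tcp [ 0.466 -0.295  0.079]
```

```bash
python3 -m inch '[-10,1.4,45,-0.003,0,0,1,-10,1.4,90,-0.003,0,0,1,-10,1.4,115,-0.003,0,0,1,-10,1.4,133,-0.003,0,0,1,-10,1.4,133,-0.003,0,0,1,-10,1.4,133,-0.003,0,0,0.5,-10,1.4,133,-0.003,0,0,0,-10,1.4,133,-0.003,0,0,0,-10,1.4,133,-0.003,0,0,0,-10,1.4,133,-0.003,0,0,0]'
python3 -m inch '[17,0,-36,0,0,0,0,17,0,-36,0,0,0,0,17,0,-36,0,0,0,0]'
```

```text
clock: 12.1
eef_pos: [0.4818, -0.299, 0.0444]
eef_rot: [0.014, 0.974, -0.056, 0.218]
force: [-1.8, 1.9, 8.2]
gripper_width: 0.0443
finger_force: 61.1
clock: 12.48
eef_pos: [0.4812, -0.2984, 0.0828]
eef_rot: [0.014, 0.975, -0.056, 0.217]
force: [0.2, 0.1, -0.9]
gripper_width: 0.0446
finger_force: 61.6
```

```bash
sed -i 's/^L=.*/L=[.553,-.0387,-.114]/' go.py
python3 - <<'E'
from go import *
ln=.21+np.radians(25)
show(*tgt(.055,.11+.061,ln)); show(*tgt(.055,.093+.061,ln)); show(*tgt(.120,.093+.061,ln))
E
```

```text
[  11.4 -265.8 -128.8] [ 0.003  0.209 -0.001] tcp [ 0.468 -0.029  0.204]
[   7.6 -265.9 -112.2] [ 0.003  0.209 -0.001] tcp [ 0.472 -0.029  0.187]
[  70.9 -266.   -97.5] [ 0.003  0.209 -0.001] tcp [ 0.535 -0.037  0.201]
```

```bash
python3 -m inch '[5,0,-60,0,0,0,0,11,-30,-110,0,0,0,0,11,-80,-129,0,0,0,0,11,-130,-129,0,0.1,0,0,11,-180,-129,0.003,0.209,0,0,11,-230,-129,0.003,0.209,0,0,11,-266,-129,0.003,0.209,-0.001,0,11,-266,-129,0.003,0.209,-0.001,0,11,-266,-129,0.003,0.209,-0.001,0]'
python3 - <<'E'
from go import *
from rig import vision
w=vision.capture("wrist");s=vision.capture("scene");t=vision.capture("top")
f=lambda i:cv2.resize(i[:,:,::-1],(400,200),interpolation=cv2.INTER_CUBIC)
cv2.imwrite("pics/i1.png",np.vstack([np.hstack([f(t["color"][180:255,265:415]),f(s["color"][150:225,300:450])]),cv2.copyMakeBorder(w["color"][:,:,::-1],0,0,0,160,0)]))
ln=.21+np.radians(25); show(*tgt(.055,.11+.061,ln))
P=[lane2w(L,glide(u,.022,y)) for u in (.12,.2) for y in (.025,-.025)]+[lane2w(L,glide(.093,.13,y)) for y in (.018,-.018)]
print(proj(w,P).round(0).tolist()); np.save("w.npy",w["color"])
E
```

```text
clock: 13.6
eef_pos: [0.4677, -0.0288, 0.2032]
eef_rot: [0.018, 0.947, -0.053, 0.317]
force: [0.3, -0.4, -1.9]
gripper_width: 0.0446
finger_force: 61.8
[ 0.  -1.4 -0.1] [ 0.001  0.    -0.002] tcp [ 0.468 -0.029  0.204]
[[289.0, 187.0], [349.0, 187.0], [290.0, 95.0], [348.0, 95.0], [285.0, 208.0], [353.0, 208.0]]
```

View pics/i1.png

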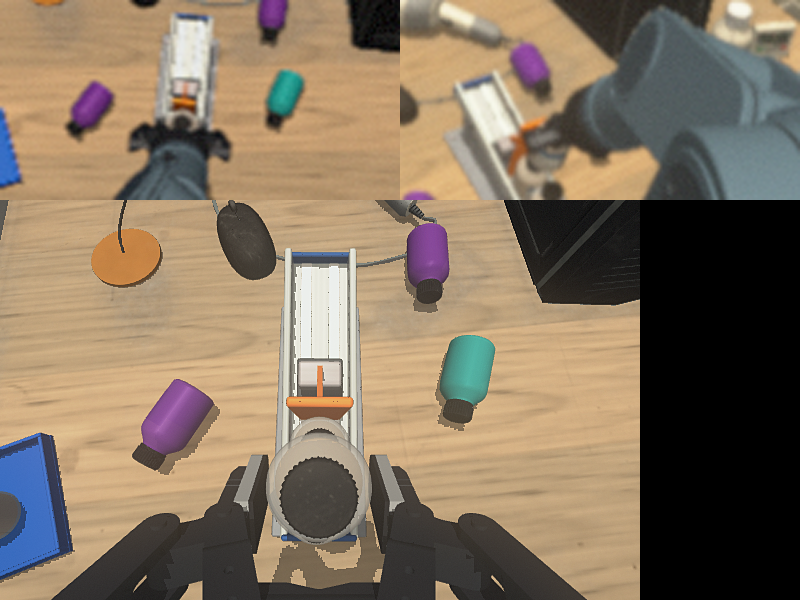

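The wrist view shows the lane's centre line at about column 320, the follower's top edge at 287–353 and the held bottle centred at 319.5, so it is lined up. Next I'll work out the push path.

Run:
```python
from go import *
ln=.21+np.radians(25)
for u,h in ((.055,.11),(.055,.095),(.075,.095),(.1,.095),(.122,.095),(.122,.06),(.122,.03),(.122,.004),(.122,0)): print(u,h);show(*tgt(u,h+.061,ln,dy=-.0014))
```

```text
0.055 0.11
[ 0.   0.  -0.1] [ 0.001  0.    -0.002] tcp [ 0.468 -0.03   0.204]
0.055 0.095
[-6.3  0.  13.5] [ 0.001  0.    -0.002] tcp [ 0.471 -0.031  0.189]
0.075 0.095
[11.8 -0.  21.9] [ 0.001  0.    -0.002] tcp [ 0.49  -0.033  0.193]
0.1 0.095
[34.5 -0.1 32.5] [ 0.001  0.    -0.002] tcp [ 0.515 -0.036  0.198]
0.122 0.095
[54.4 -0.1 41.8] [ 0.001  0.    -0.002] tcp [ 0.536 -0.038  0.203]
0.122 0.06
[39.6 -0.1 73.5] [ 0.001  0.    -0.002] tcp [ 0.543 -0.039  0.169]
0.122 0.03
[ 2.690e+01 -1.000e-01  1.007e+02] [ 0.001  0.    -0.002] tcp [ 0.55  -0.04   0.139]
0.122 0.004
[ 1.590e+01 -1.000e-01  1.243e+02] [ 0.001  0.    -0.002] tcp [ 0.555 -0.04   0.114]
0.122 0
[ 1.420e+01 -1.000e-01  1.279e+02] [ 0.001  0.    -0.002] tcp [ 0.556 -0.04   0.11 ]
```

```bash
python3 -m inch '[-3,0,7,0,0,0,0,-6.3,0,13.5,0,0,0,0,0,0,16.4,0,0,0,0,6,0,19.2,0,0,0,0,12,0,22,0,0,0,0,18,0,24.8,0,0,0,0,24,0,27.6,0,0,0,0,30,0,30.4,0,0,0,0,36,0,33.2,0,0,0,0,42,0,36,0,0,0,0]'
python3 - <<'E'
from go import *
from rig import vision
w=vision.capture("wrist");np.save("w2.npy",w["color"])
ln=.21+np.radians(25);show(*tgt(.1084,.095+.061,ln,dy=-.0014))
def orange(c):
    h=cv2.cvtColor(c["color"],cv2.COLOR_RGB2HSV);m=cv2.inRange(h,(8,150,120),(18,255,255))
    m[:,:200]=0;m[:,450:]=0
    ys,xs=np.nonzero(m);return xs.min(),xs.max(),ys.min(),ys.max(),len(xs)
print(orange(w))
for f in (.093,.13,.14): print(f,proj(w,[lane2w(L,glide(f,.13,y)) for y in (.018,-.018)]).round(0).tolist())
E
```

```text
clock: 15.0
eef_pos: [0.5231, -0.0352, 0.2005]
eef_rot: [0.018, 0.947, -0.054, 0.317]
force: [-3.1, -0.3, -2.3]
gripper_width: 0.0449
finger_force: 62.2
[-1.4  1.2  0.1] [-0.    -0.002 -0.   ] tcp [ 0.523 -0.037  0.2  ]
(np.int64(283), np.int64(355), np.int64(180), np.int64(234), 967)
0.093 [[281.0, 319.0], [357.0, 319.0]]
0.13 [[282.0, 240.0], [356.0, 240.0]]
0.14 [[282.0, 220.0], [356.0, 220.0]]
```

```bash
python3 -m inch '[5,0,2.3,0,0,0,0,10,0,4.7,0,0,0,0,15,0,7,0,0,0,0,15,0,7,0,0,0,0,11,0,16,0,0,0,0,6.5,0,25,0,0,0,0,2.3,0,34,0,0,0,0,-2,0,43,0,0,0,0,-4,0,48,0,0,0,0,-4,0,48,0,0,0,0]'
python3 - <<'E'
from go import *
from rig import vision
w=vision.capture("wrist")
ln=.21+np.radians(25);show(*tgt(.125,.050+.061,ln)); show(*tgt(.125,.020+.061,ln))
h=cv2.cvtColor(w["color"],cv2.COLOR_RGB2HSV);m=cv2.inRange(h,(8,150,120),(18,255,255));m[:,:200]=0;m[:,450:]=0
ys,xs=np.nonzero(m);print(xs.min(),xs.max(),ys.min(),ys.max())
for f in (.14,.15,.16): print(f,proj(w,[lane2w(L,glide(f,.13,y)) for y in (.018,-.018)]).round(0).tolist())
E
```

```text
clock: 16.3
eef_pos: [0.5478, -0.0379, 0.1587]
eef_rot: [0.018, 0.947, -0.054, 0.316]
force: [-2.0, -0.0, -2.1]
gripper_width: 0.0448
finger_force: 62.2
[ 0.8  0.2 -0.1] [-0.001  0.001 -0.   ] tcp [ 0.548 -0.038  0.16 ]
[-11.8   0.3  27.1] [-0.001  0.001 -0.   ] tcp [ 0.555 -0.039  0.13 ]
271 369 167 233
0.14 [[268.0, 257.0], [370.0, 257.0]]
0.15 [[269.0, 229.0], [370.0, 229.0]]
0.16 [[269.0, 201.0], [369.0, 201.0]]
```

```bash
python3 -m inch '[-4,0.2,9,0,0,0,0,-8,0.2,17,0,0,0,0,-11.5,0.2,25,0,0,0,0,-13.5,0.2,29,0,0,0,0,-13.5,0.2,29,0,0,0,0]';python3 -m inch '[-2,0,4.5,0,0,0,0,-4,0,9,0,0,0,0,-4,0,9,0,0,0,0]'
```

```text
clock: 16.98
eef_pos: [0.555, -0.0391, 0.1285]
eef_rot: [0.018, 0.947, -0.054, 0.317]
force: [-0.3, -0.0, -2.4]
gripper_width: 0.0447
finger_force: 62.2
clock: 17.35
eef_pos: [0.557, -0.0411, 0.1217]
eef_rot: [0.016, 0.947, -0.053, 0.316]
force: [-1.0, -0.7, -2.0]
gripper_width: 0.0444
finger_force: 62.2
```

```bash
python3 -m inch '[-1.3,0,2.7,0,0,0,0,-2.5,0,5.4,0,0,0,0,-2.5,0,5.4,0,0,0,0]';python3 -m inch '[-1,0,2,0,0,0,0,-1,0,2,0,0,0,0]';python3 -m inch '[-1,0,2,0,0,0,0,-1,0,2,0,0,0,0]'
```

```text
clock: 17.73
eef_pos: [0.5579, -0.0422, 0.1174]
eef_rot: [0.014, 0.947, -0.053, 0.315]
force: [-1.1, 2.5, -0.4]
gripper_width: 0.0448
finger_force: 62.1
clock: 17.98
eef_pos: [0.5581, -0.0423, 0.1158]
eef_rot: [0.013, 0.948, -0.052, 0.315]
force: [-0.7, 3.7, -0.4]
gripper_width: 0.0447
finger_force: 62.0
clock: 18.23
eef_pos: [0.5583, -0.0424, 0.1142]
eef_rot: [0.012, 0.948, -0.052, 0.314]
force: [-0.6, 5.9, -0.4]
gripper_width: 0.0444
finger_force: 61.9
```

Run:
```python
from go import *
ln=.21+np.radians(25);s=sensors.observe();print(s["joint_positions"].round(3) if hasattr(s["joint_positions"],"round") else s["joint_positions"],s["force"],s["moment"])
show(*tgt(.125,.004+.061,ln));show(*tgt(.125,.0+.061,ln))
```

```text
[-0.389  0.155  2.232  0.914  0.222  0.445] [-0.61088843  5.90772451 -0.38580446] [0.99358926 0.17986418 0.61395002]
[-0.4 -3.1 -0.7] [-0.013  0.007  0.   ] tcp [ 0.558 -0.039  0.115]
[-2.  -3.   2.9] [-0.013  0.007  0.   ] tcp [ 0.559 -0.039  0.111]
```

Joint 5 is at its limit (0.222 against 0.22), which is dragging the tool sideways. I'll lean the tool slightly less.

```bash
python3 -m inch '[0,0,0,0,-0.03,0,0,0,0,0,0,-0.05,0,0,0,0,0,0,-0.05,0,0]'
python3 - <<'E'
from go import *
ln=.21+np.radians(25)-.05;s=sensors.observe();print(np.round(s["joint_positions"],3))
show(*tgt(.125,.0+.061,ln))
E
```

```text
clock: 18.6
eef_pos: [0.558, -0.0423, 0.1139]
eef_rot: [0.011, 0.956, -0.052, 0.29]
force: [-1.5, 5.9, 0.6]
gripper_width: 0.0444
finger_force: 62.3
[-0.377  0.157  2.189  0.615  0.274  0.752]
[-2.3 -3.   2.9] [-0.012  0.008  0.001] tcp [ 0.558 -0.039  0.11 ]
```

```bash
python3 -m inch '[0,-1.5,0,-0.006,0,0,0,0,-3,0,-0.012,0,0,0,0,-3,0,-0.012,0,0,0]'
python3 - <<'E'
from go import *
ln=.21+np.radians(25)-.05;s=sensors.observe();print(np.round(s["joint_positions"],3))
show(*tgt(.125,.0+.061,ln))
E
```

```text
clock: 18.98
eef_pos: [0.5586, -0.0406, 0.1142]
eef_rot: [0.018, 0.955, -0.054, 0.29]
force: [-1.3, -0.2, -2.6]
gripper_width: 0.0442
finger_force: 62.3
[-0.358  0.158  2.188  0.552  0.256  0.828]
[-2.8 -1.2  2.9] [0.002 0.006 0.001] tcp [ 0.558 -0.039  0.11 ]
```

```bash
python3 -m inch '[-0.7,-0.5,1.2,0,0,0,0,-0.7,-0.5,1.2,0,0,0,0]';python3 -m inch '[-0.7,-0.5,1.2,0,0,0,0,-0.7,-0.5,1.2,0,0,0,0]';python3 -m inch '[-0.5,0,1.2,0,0,0,0,-0.5,0,1.2,0,0,0,0]'; python3 -c "
from rig import sensors;print(sensors.observe()['joint_positions'])"
```

```text
clock: 19.23
eef_pos: [0.5589, -0.0401, 0.1129]
eef_rot: [0.017, 0.955, -0.055, 0.29]
force: [-1.7, -0.3, -0.7]
gripper_width: 0.0449
finger_force: 62.4
clock: 19.48
eef_pos: [0.5592, -0.0395, 0.1118]
eef_rot: [0.017, 0.955, -0.054, 0.291]
force: [-1.9, -1.4, -0.3]
gripper_width: 0.0445
finger_force: 62.6
clock: 19.73
eef_pos: [0.5604, -0.0398, 0.1119]
eef_rot: [0.018, 0.955, -0.054, 0.292]
force: [-5.2, 0.7, 6.9]
gripper_width: 0.0446
finger_force: 63.7
[-0.35459417  0.16484741  2.19006961  0.5737653   0.24398392  0.80907669]
```

Contact with the glide. I'll slide the bottle downhill onto the third one before releasing it.

```bash
python3 -m inch '[-2,0,-1.6,0,0,0,0,-2,0,-1.6,0,0,0,0]';python3 -m inch '[-2,0,-0.8,0,0,0,0,-2,0,-0.8,0,0,0,0]';python3 -m inch '[-2,0,-0.8,0,0,0,0,-2,0,-0.8,0,0,0,0]'
```

```text
clock: 19.98
eef_pos: [0.5571, -0.0393, 0.1112]
eef_rot: [0.018, 0.955, -0.054, 0.291]
force: [-4.6, -0.1, 6.3]
gripper_width: 0.0444
finger_force: 62.8
clock: 20.23
eef_pos: [0.5551, -0.0391, 0.1107]
eef_rot: [0.018, 0.955, -0.054, 0.291]
force: [-2.0, -0.0, 5.5]
gripper_width: 0.0444
finger_force: 62.9
clock: 20.48
eef_pos: [0.5529, -0.0389, 0.1103]
eef_rot: [0.018, 0.955, -0.054, 0.291]
force: [-2.2, 0.7, 6.3]
gripper_width: 0.0444
finger_force: 62.9
```

```bash
python3 -m inch '[-2,0,-0.9,0,0,0,0,-2,0,-0.9,0,0,0,0]';python3 -m inch '[-1.5,0,-0.7,0,0,0,0,-1.5,0,-0.7,0,0,0,0]'
python3 - <<'E'
from go import *
from rig import vision
w=vision.capture("wrist");print(np.round(sensors.observe()["joint_positions"],3))
h=cv2.cvtColor(w["color"],cv2.COLOR_RGB2HSV);m=cv2.inRange(h,(8,150,120),(18,255,255));m[:,:200]=0;m[:,450:]=0
ys,xs=np.nonzero(m);print(xs.min(),xs.max(),ys.min(),ys.max())
for f in (.139,.145,.15): print(f,proj(w,[lane2w(L,glide(f,.13,y)) for y in (.018,-.018)]).round(0).tolist())
show(*tgt(.115,.061,.21+np.radians(25)))
cv2.imwrite("pics/rel.png",np.hstack([w["color"][:,:,::-1]]))
E
```

```text
clock: 20.72
eef_pos: [0.5506, -0.0386, 0.1098]
eef_rot: [0.018, 0.955, -0.055, 0.291]
force: [-2.8, -0.4, 6.9]
gripper_width: 0.0445
finger_force: 62.9
clock: 20.98
eef_pos: [0.5495, -0.0386, 0.1096]
eef_rot: [0.018, 0.955, -0.055, 0.291]
force: [3.0, -0.3, 3.4]
gripper_width: 0.0446
finger_force: 62.6
[-0.362  0.152  2.215  0.608  0.239  0.768]
240 399 143 239
0.139 [[235.0, 255.0], [401.0, 255.0]]
0.145 [[236.0, 228.0], [400.0, 228.0]]
0.15 [[236.0, 205.0], [400.0, 205.0]]
[-0.9 -0.3  0.5] [0.002 0.055 0.001] tcp [ 0.549 -0.038  0.109]
```

```bash
python3 -m inch '[0,0,0,0,0,0,0.7,0,0,0,0,0,0,0.7,-1.5,0,-1,0,0,0,0.85,-3,0,-3,0,0,0,1,-3,0,-6,0,0,0,1,-3,0,-10,0,0,0,1]'
python3 - <<'E'
from rig import vision
import cv2,numpy as np
from go import *
w=vision.capture("wrist")
h=cv2.cvtColor(w["color"],cv2.COLOR_RGB2HSV);m=cv2.inRange(h,(8,150,120),(18,255,255));m[:,:200]=0;m[:,450:]=0
ys,xs=np.nonzero(m);print(xs.min(),xs.max(),ys.min(),ys.max())
for f in (.139,.145,.15): print(f,proj(w,[lane2w(L,glide(f,.13,y)) for y in (.018,-.018)]).round(0).tolist())
E
```

```text
clock: 21.78
eef_pos: [0.5406, -0.0372, 0.1159]
eef_rot: [0.017, 0.955, -0.054, 0.29]
force: [-0.4, -0.9, 0.2]
gripper_width: 0.0854
finger_force: 0.0
248 393 137 219
0.139 [[245.0, 221.0], [394.0, 221.0]]
0.145 [[245.0, 196.0], [394.0, 196.0]]
0.15 [[245.0, 176.0], [394.0, 176.0]]
```

```bash
python3 -m inch '[-3,0,-20,0,0,0,1,-5,0,-50,0,0,0,1,-5,0,-90,0,0,0,1,-5,0,-140,0,0,0,1,-5,0,-140,0,0,0,1,-5,0,-140,0,0,0,1,-5,0,-140,0,0,0,1]'
python3 - <<'E'
from rig import vision
from go import *
w=vision.capture("wrist");t=vision.capture("top");cv2.imwrite("pics/end.png",w["color"][:,:,::-1])
h=cv2.cvtColor(w["color"],cv2.COLOR_RGB2HSV);m=cv2.inRange(h,(8,150,120),(18,255,255));m[:,:200]=0;m[:,450:]=0
ys,xs=np.nonzero(m);print("orange",xs.min(),xs.max(),ys.min(),ys.max())
for f in (.132,.139,.146): print(f,proj(w,[lane2w(L,glide(f,.13,y)) for y in (.018,-.018)]).round(0).tolist())
C=proj(w,[lane2w(L,glide(u,.085)) for u in (.023,.069,.115)]);print("caps exp",C.round(0).tolist())
d=(w["color"].max(2)<75).astype(np.uint8)
n,lb,stt,cen=cv2.connectedComponentsWithStats(d)
for i in range(1,n):
    if stt[i,4]>300: print(stt[i],cen[i].round(0))
E
```

```text
clock: 22.7
eef_pos: [0.4589, -0.0275, 0.2277]
eef_rot: [0.017, 0.956, -0.055, 0.289]
force: [0.2, -0.4, -0.4]
gripper_width: 0.0853
finger_force: 0.0
orange 291 348 106 124
0.132 [[289.0, 136.0], [349.0, 136.0]]
0.139 [[289.0, 125.0], [349.0, 125.0]]
0.146 [[289.0, 113.0], [349.0, 113.0]]
caps exp [[319.0, 302.0], [319.0, 237.0], [319.0, 173.0]]
[ 219    0   58   70 2808] [248.  33.]
[  503     0   137    96 11457] [577.  44.]
[404  31  39  63 587] [422.  79.]
[435 186  28  23 362] [448. 198.]
[146 228  31  24 302] [162. 241.]
[    6   268   217   132 13412] [133. 359.]
[  406   268   234   132 13480] [505. 359.]
[ 237  383  168   17 2107] [319. 392.]
```

Run:
```python
import cv2,numpy as np
g=cv2.cvtColor(cv2.imread("pics/end.png"),cv2.COLOR_BGR2GRAY)
for T in (70,85,100):
    d=np.zeros_like(g);d[100:345,270:370]=(g[100:345,270:370]<T)
    n,_,s,c=cv2.connectedComponentsWithStats(d)
    print(T,[(s[i].tolist(),c[i].round(0).tolist()) for i in range(1,n) if s[i,4]>150])
```

```text
70 [([298, 278, 37, 38, 164], [314.0, 287.0])]
85 [([302, 154, 36, 38, 1029], [319.0, 172.0]), ([301, 217, 37, 37, 1021], [320.0, 235.0]), ([298, 278, 38, 40, 1172], [316.0, 298.0])]
100 [([291, 123, 58, 50, 1355], [319.0, 138.0]), ([301, 154, 38, 38, 1076], [319.0, 172.0]), ([301, 216, 38, 38, 1053], [319.0, 235.0]), ([298, 278, 38, 41, 1210], [316.0, 298.0])]
```

All three caps are where they should be: (316,298), (320,235) and (319,172), against an expected (319,302/237/173). The follower is back at 0, and the robot is clear of everything.

```bash
python3 -c "
from rig import ctrl;print(ctrl.sign_off())"
```

```text
the job is handed in; nothing more can be done
None
```

The job is handed in at about 23 s of the 61 s: the oldest bottle stands upright in the tray, and the new one is third in the closed row with the follower resting on it near 0, by the camera checks; sign-off returned no verdict.

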